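Fit the citrus juicer's reamer and hold its start switch down

TASK

Fit the large reamer cone (the wider of the two standing on the worktop) onto the citrus juicer: set it over the drive spindle, turn it until its slots mesh with the spindle's fins, and slide it fully home against the shoulder. The juicer starts when its reamer is pressed, and I want to test that switch (the plug is out): press the seated reamer all the way down against the spring and finish while still holding it pressed down, without letting go. Leave the small reamer, the mug, the tin and the pepper mill where they stand.

Things in the scene. Friction and masses are not known exactly. Their poses are not given: they have to be found in the camera images.
- large_reamer: the larger of two white plastic juicer cones, loose, nose up on the worktop, 80-150 g. Origin: centre of its flat underside, z up. A straight round collar 52 mm in diameter, 28 mm high (the place to grip), then a ribbed nose tapering to the top at 56 mm. Four bold ribs that reach down to the collar lie over the body's +x, -x, +y, -y axes; four thin ribs lie between them.
- large_socket (a point): centre of the large reamer's underside, axes as the body's. A round mouth 22.6 mm wide and 6 mm deep opens downward here; above it, from 6 to 21 mm, a cross-shaped socket: four slots 6.6 mm wide along +x, -x, +y, -y (under the bold ribs), so it fits the spindle in four positions a quarter turn apart.
- small_reamer: the smaller cone, same socket, collar 38 mm in diameter and 28 mm high, 46 mm high in all; origin at the centre of its underside. Not wanted: leave it standing.
- juicer: the citrus juicer: round white motor base with a shallow bowl 150 mm in diameter on top, fixed to the worktop. Origin: centre of its underside, z up; its pouring spout, reaching 100 mm from the axis, points along its -x. The bowl's rim is 98 mm above the worktop, the grey slotted strainer inside it at 87 mm. The steel drive spindle stands up in the middle, on the juicer's axis.
- spindle_top (a point): centre of the top end of the steel drive spindle, 124 mm above the worktop when not pressed; z up. Its four fins form a cross along this point's +x, -x, +y, -y axes: 20 mm from tip to tip, 4 mm thick, 20 mm high, the top 4 mm bevelled to 15.5 mm by 2.2 mm. It may stand at any angle; its gears hold it and it turns only against about 0.15 N m.
- spindle_shoulder (a point): centre of the flat round shoulder, 33 mm wide, at the foot of the spindle's fins, 20 mm below their top. The reamer is home when its underside rests on it; while its slots are not in line with the fins the reamer stays stuck 14 mm higher.
- start_switch (a joint): how far the spindle is pressed down, m: 0 as it stands, 0.006 at the end of its travel; a spring pushes it back up, with 5 N at 0 and 11 N at 0.006. Nothing latches it.
- mug: stoneware mug 114 mm long over the handle, 92 mm high, behind the reamers; a bystander. Origin at the centre of its underside. It stands under the front edge of a wall cabinet that hangs 0.46 m above the worktop from about x = 0.58 m back to the wall: keep the arm clear of it.
- tin: small round tin, 76 mm in diameter, 58 mm high, behind the reamers; a bystander. Origin at the centre of its underside.
- pepper: wooden pepper mill, 58 mm in diameter, 170 mm high, behind the juicer; a bystander. Origin at the centre of its underside.
Mind the look-alikes: they are no part of the job. Leave any orange look-alike of the large_reamer alone.

How it is judged:
By the outcome, as a careful person would: the job done as asked, in the order asked, and still so for the second after the job is handed in, while the arm keeps its last pose, push and grip.
It also fails if it takes over 45 s, if anything falls off the work surface, if the arm or the gripper's body presses on something with over 40 N, if the wrist force passes 120 N, or if a joint passes its speed limit or range.

ROBOT

A 7-joint arm with a two-finger parallel gripper is mounted at the origin on a cart in front of the work surface, level with it; the furniture and walls round the work are solid. World frame = base frame: x ahead of the robot, y to its left, z up, the work surface at z = 0. Lengths are in m, angles in rad, forces in N, time in s.
With the tool pointing down it reaches from about 0.375 to 0.925 m from the base axis. Payload 3.1 kg.
Tool frame: the origin (TCP) lies midway between the tips of the shut fingers; the grasp point (between the pads) lies 19 mm behind it; z points along the fingers, y is the line along which they close (so a half turn about z gives the same grasp; the last joint's range is limited). The gripper opens to 85 mm and grips with 20 to 120 N. Pads are 22 mm wide; open, the fingers measure 114 mm over their backs; the gripper's body (76 mm by 85 mm) begins 54 mm behind the grasp point. The pads swing forward as they close: fully open they stand 13 mm farther back than shut.
Start: joints at [1.208, 0.383, 0.044, 1.598, -0.018, 1.161, -0.05], TCP at [0.17, -0.627, 0.231] pointing down, gripper open.
Joint ranges: [-2.61, 2.61], [-0.41, 2.15], [-1.48, 1.57], [0, 2.5], [-1.57, 4.71], [0.05, 1.97], [-2.85, 2.85]. Speed limits (rad/s): [2.79, 2.79, 3.14, 3.14, 3.14, 3.14, 3.14].

INTERFACE

Orientations are given as a rotation vector (axis times angle).
In Python, from rig import bot, viewer gives the robot as it stands.
- The arm moves only by the tool carry_out, never from a script. Its arguments are lists of equal length, an entry for each row: "delta_pos": the shift along the tool's x, y, z in units of 40 mm (1.0 is 40 mm), a list of three; "spin": the turn about the tool's z in units of 6 degrees (1.0 is 6 degrees). In form: {"delta_pos": [[tx, ty, tz], ...], "spin": [spin, ...]}. A call has exactly 10 rows; each row shifts and turns the commanded pose from where the row before left it, along the tool's axes as they then stand; what a row does not reach is not made up. A row lasts 1/12 s, in which the tool goes at most 41.7 mm and 7.16 degrees, less where a joint would pass 70% of its speed; a pose out of reach is approached as far as the arm can. A call is refused whole if a number of a shift passes 1 or a number of a turn 1, either way. A call with a gripper value outside its range is refused whole. "gripper" is the finger opening in mm, from 0 to 85.4, set as the call begins (left out, the last holds). The fingers move at their own pace and stop on an object; "grip_force" is the grip in N (left out, the last holds). Time passes only in rows, so rows that do not move let the fingers close, or fill a call up. It gives the time, the measured TCP pose, the force, the opening and the grip force at its end, in the units of the state.
- bot.sense(): the state, without advancing time (a new reading comes with each control period).
- viewer.get_image(name): name is "scene" or "top" or "wrist"; returns a dict with "img" (384x512x3 uint8, red, green, blue), "fovy" (degrees; the focal length in pixels is half the picture's height over the tangent of half this angle, whatever the lens; pixels are square), "cx", "cy" (the principal point, pixels), "rvec" (rotation vector, rad) and "tvec" (3), from world to camera coordinates, as OpenCV has them. Camera axes: x right, y down, z forward; pixel columns grow to the right and rows downward; lengths in m; the calibration is good to about 2 mm. The wrist camera is an equidistant fisheye: a pixel r from the principal point sees the ray r / f radians off the axis. A picture is of the moment at which its call begins. There is no depth.
- bot.hand_in(): hands the job in; it is judged then, once.
Trained networks look in a picture, given as the dict that the camera call returned (one of the last four; its "shot" number tells which), for a name from the list of things; names that differ only in an ending like _2 or _b are one class to them, and where a whole thing is asked for, a point or a joint stands for the part that bears it (a point fixed in the world has none). Each returns a list of dicts, best first, with "p" (0 to 1); they miss things now and then, are a little off and sometimes report something else, mostly with a low value. They report only what shows in the picture. A call takes as long as a camera call. They do not tell look-alikes from the thing itself.
- viewer.find_in(name, picture): "centre" ([row, column] in pixels, amid what is visible of it).
- viewer.cut_out(name, picture): "mask" (384x512 bool, what is visible of it) and "centre" ([row, column] in pixels, amid what is visible of it).
The state is a dict: "t": time; "joints": joint angles; "dq": joint speeds; "tau": joint torques, N m; "position": TCP position; "eef_rot": TCP orientation; "ft_force": force on the tool from outside, world axes, zero at the start; "torque": the same for the moment, N m; "gripper_width": finger opening in m; "grip_force": force on a finger pad.
Only numpy, scipy, OpenCV 4.12 (cv2) and the standard library are available. Lean on these libraries where they do the work, as an engineer would, in place of code of your own. Each camera call takes 0.05 s, during which the arm holds its last target. There are 200 camera calls.

## Working session

There is one attempt and no reset: what is moved stays moved. The work goes in short steps, Python scripts to look and compute and a tool call to move; the robot and the scene stay as the last step left them, time stands still between calls to the robot, and variables do not carry over. Pictures are saved under pics/ and viewed, at most 10 in all, crops included, and the job is handed in when it is done.

Besides the shell and the picture viewer there is one more tool, called after "Request:" as name([rows], argument=value, ...), one row to a line, values as JSON. carry_out: Moves the arm, as the interface text tells. Its arguments: {"type":"object","properties":{"delta_pos":{"type":"array","items":{"type":"array","items":{"type":"number"}}},"spin":{"type":"array","items":{"type":"number"}},"gripper":{"type":"number"},"grip_force":{"type":"number"}},"required":["delta_pos","spin"]}

```bash
mkdir -p pics; cat > h.py <<'E'
import numpy as np, cv2
from rig import bot, viewer
def f(p): return p["img"].shape[0]/2/np.tan(np.radians(p["fovy"])/2)
def ray(p,rc,fish=False):
    R=cv2.Rodrigues(np.array(p["rvec"],float))[0]; t=np.array(p["tvec"],float)
    x=(rc[1]-p["cx"])/f(p); y=(rc[0]-p["cy"])/f(p)
    if fish:
        th=np.hypot(x,y); s=np.sin(th)/max(th,1e-9); d=np.array([x*s,y*s,np.cos(th)])
    else: d=np.array([x,y,1.])
    d=R.T@d; return -R.T@t, d/np.linalg.norm(d)
def atz(p,rc,z,fish=False):
    o,d=ray(p,rc,fish); return o+d*(z-o[2])/d[2]
def tri(rays):
    A=np.zeros((3,3)); b=np.zeros(3)
    for o,d in rays:
        M=np.eye(3)-np.outer(d,d); A+=M; b+=M@o
    X=np.linalg.solve(A,b); return X,[float(np.linalg.norm((np.eye(3)-np.outer(d,d))@(X-o))) for o,d in rays]
def proj(p,X,fish=False):
    R=cv2.Rodrigues(np.array(p["rvec"],float))[0]; c=R@np.array(X)+np.array(p["tvec"])
    if fish:
        r=np.hypot(c[0],c[1]); th=np.arctan2(r,c[2]); k=th/max(r,1e-9); return np.array([p["cy"]+f(p)*c[1]*k,p["cx"]+f(p)*c[0]*k])
    return np.array([p["cy"]+f(p)*c[1]/c[2],p["cx"]+f(p)*c[0]/c[2]])
def save(n,img,s=1): cv2.imwrite("pics/"+n+".png",cv2.resize(img[...,::-1],None,fx=s,fy=s,interpolation=cv2.INTER_CUBIC))
E
python3 - <<'E'
from h import *
np.set_printoptions(precision=4,suppress=True)
s=bot.sense(); print(s["t"],s["position"],s["eef_rot"],s["gripper_width"])
P={}
for c in("scene","top"):
    p=viewer.get_image(c); P[c]=p
    print(c,p["fovy"],"cam at",ray(p,(192,256))[0])
    for n in("large_reamer","small_reamer","juicer","spindle_top","spindle_shoulder","mug","tin","pepper"):
        print(n,[(np.round(r["centre"],1).tolist(),round(r["p"],2)) for r in viewer.find_in(n,p)[:3]])
save("both",np.vstack([P["scene"]["img"],P["top"]["img"]]),0.78)
E
```

```text
0.0 [ 0.1699 -0.6264  0.2299] [-3.1115 -0.4145  0.0008] 0.08541440934203066
scene 44.50640832460758 cam at [0.2294 0.5216 0.8507]
large_reamer [([285.6, 222.4], 0.87), ([331.7, 263.8], 0.82), ([281.7, 291.3], 0.69)]
small_reamer [([239.4, 251.4], 0.69)]
juicer [([162.4, 301.5], 0.66)]
spindle_top [([150.8, 301.1], 0.44)]
spindle_shoulder [([148.6, 302.9], 0.67)]
mug [([210.5, 190.6], 0.8)]
tin [([258.1, 152.2], 0.58)]
pepper [([147.0, 212.7], 0.73)]
top 44.557644921446624 cam at [ 0.4092 -0.0071  1.058 ]
large_reamer [([268.0, 159.6], 0.85), ([258.5, 210.6], 0.78), ([198.4, 330.1], 0.7)]
small_reamer [([207.7, 227.8], 0.62)]
juicer [([202.7, 329.9], 0.61)]
spindle_top [([202.9, 332.0], 0.54), ([141.8, 212.1], 0.36)]
spindle_shoulder [([204.1, 330.0], 0.56)]
mug [([141.6, 211.4], 0.89)]
tin [([143.7, 166.3], 0.93), ([117.9, 289.6], 0.43)]
pepper [([117.5, 289.3], 0.89)]
```

View pics/both.png

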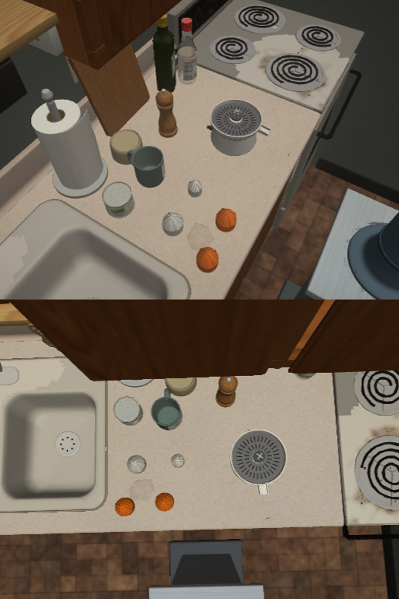

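The scene picture shows white cones at about (286,222), the larger, and (239,251), the smaller. The orange look-alikes are at (282,291) and (332,264). In the top view, the white cones are at about (210,175) and (208,228). The large reamer has to be white and the wider one, so it is scene (286,222) / top (210,175). I'll confirm that in an enlarged crop and measure.

```bash
python3 - <<'E'
from h import *
np.set_printoptions(precision=4,suppress=True)
a=viewer.get_image("scene"); b=viewer.get_image("top")
for n in("large_reamer","small_reamer"):
  for nm,p in(("scene",a),("top",b)):
    for r in viewer.cut_out(n,p):
        m=r["mask"]; ys,xs=np.nonzero(m); 
        if len(ys): print(n,nm,round(r["p"],2),np.round(r["centre"],1),m.sum(),(ys.min(),ys.max(),xs.min(),xs.max()),p["img"][m].mean(0).round())
X,e=tri([ray(a,(150.8,301.1)),ray(b,(202.9,332.0))]); print("spindle",X,e)
X,e=tri([ray(a,(285.6,222.4)),ray(b,(210.5,175))]); print("large",X,e)
X,e=tri([ray(a,(239.4,251.4)),ray(b,(207.7,227.8))]); print("small",X,e)
for n,s,t in(("mug",(210.5,190.6),(141.6,211.4)),("tin",(258.1,152.2),(143.7,166.3)),("pepper",(147,212.7),(117.5,289.3))): print(n,tri([ray(a,s),ray(b,t)]))
c1=cv2.resize(a["img"][225:315,195:315],None,fx=4,fy=4,interpolation=cv2.INTER_CUBIC)[:300,:]
def crop(i,r0,r1,c0,c1,w,h): return cv2.resize(i[r0:r1,c0:c1],(w,h),interpolation=cv2.INTER_CUBIC)
save("crop",np.vstack([np.hstack([crop(a["img"],225,315,195,315,400,300),crop(b["img"],180,240,155,235,400,300)]),np.hstack([crop(a["img"],125,185,260,340,400,300),crop(b["img"],172,232,292,372,400,300)])]))
E
```

```text
large_reamer scene 0.94 [283.8 222. ] 684 (np.int64(272), np.int64(302), np.int64(208), np.int64(234)) [136. 131. 122.]
large_reamer scene 0.87 [330.3 262.8] 722 (np.int64(317), np.int64(349), np.int64(252), np.int64(279)) [144.  73.  32.]
large_reamer scene 0.8 [281.4 290.9] 619 (np.int64(268), np.int64(296), np.int64(277), np.int64(302)) [144.  75.  35.]
large_reamer top 0.81 [256.8 208.8] 449 (np.int64(248), np.int64(270), np.int64(199), np.int64(222)) [155.  75.  20.]
large_reamer top 0.74 [264.5 158.3] 484 (np.int64(254), np.int64(277), np.int64(147), np.int64(172)) [153.  75.  21.]
large_reamer top 0.66 [210.9 171.6] 416 (np.int64(200), np.int64(221), np.int64(163), np.int64(186)) [147. 142. 130.]
large_reamer top 0.31 [196.7 330.2] 181 (np.int64(194), np.int64(207), np.int64(323), np.int64(338)) [89. 92. 92.]
small_reamer scene 0.88 [240.  248.9] 325 (np.int64(231), np.int64(252), np.int64(241), np.int64(257)) [133. 128. 119.]
small_reamer top 0.47 [207.1 229.3] 250 (np.int64(198), np.int64(215), np.int64(218), np.int64(235)) [151. 145. 133.]
spindle [ 0.4967 -0.1523  0.0892] [0.003659805553547432, 0.0036598055535472414]
large [0.4927 0.1854 0.0171] [0.0005284470205862928, 0.0005284470205862537]
small [0.4963 0.0674 0.0214] [0.0008188768428093841, 0.0008188768428094484]
mug (array([0.6333, 0.0951, 0.0603]), [0.004490940309760726, 0.004490940309760803])
tin (array([0.6484, 0.2059, 0.0127]), [0.001332362622469193, 0.0013323626224693236])
pepper (array([ 0.684 , -0.0733,  0.0705]), [0.001375736459756113, 0.0013757364597561789])
```

View pics/crop.png

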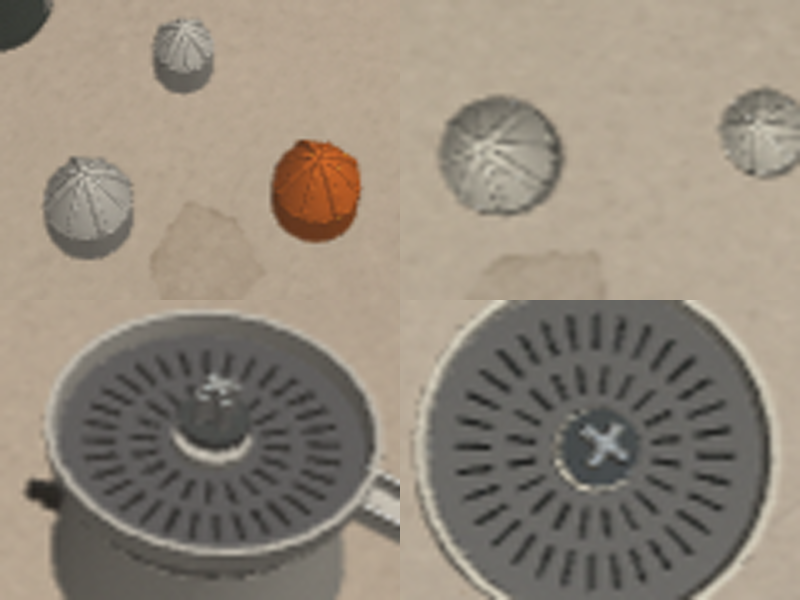

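The crop confirms it: the wide white cone (scene 286,222 / top 210,172) is the large one and the narrow white cone is the small one. The spindle cross is at scene (142,303) / top (200,333). Next I'll triangulate the apexes and work out the tool axes.

```bash
cat >> h.py <<'E'
from scipy.spatial.transform import Rotation as Ro
def todelta(s,target):  # world TCP target -> tool units
    R=Ro.from_rotvec(s["eef_rot"]).as_matrix(); return R.T@(np.array(target)-np.array(s["position"]))/0.04
E
python3 - <<'E'
from h import *
np.set_printoptions(precision=4,suppress=True)
a=viewer.get_image("scene"); b=viewer.get_image("top")
print("spindle",tri([ray(a,(141.8,303.4)),ray(b,(200.4,332.6))]))
print("large apex",tri([ray(a,(273,219.6)),ray(b,(210,172))]))
for rc in((257,209),(265,158)): print("orange",atz(b,rc,0.03))
s=bot.sense(); R=Ro.from_rotvec(s["eef_rot"]).as_matrix(); print(R)
print(todelta(s,[.45,-.152,.32]), todelta(s,[.47,.183,.25]))
w=viewer.get_image("wrist"); o,d=ray(w,(w["cy"],w["cx"]),True); print("wristcam",o,d,R.T@(o-np.array(s["position"])),R.T@d,w["fovy"],w["cx"],w["cy"])
E
```

```text
spindle (array([ 0.4962, -0.1499,  0.1206]), [0.000766221615578385, 0.0007662216155783575])
large apex (array([0.4933, 0.1845, 0.0642]), [0.002829381862354031, 0.0028293818623541475])
orange [0.3886 0.1098 0.03  ]
orange [0.3745 0.2213 0.03  ]
[[ 0.9651  0.2618  0.    ]
 [ 0.2618 -0.9651 -0.    ]
 [ 0.      0.     -1.    ]]
[ 9.8639 -9.6377 -2.2182] [ 12.5389 -17.5898  -0.4684]
wristcam [ 0.2354 -0.6091  0.3751] [-0.2567 -0.0687 -0.9641] [ 0.0677 -0.0005 -0.1438] [-0.2657 -0.0009  0.9641] 65.70646984690485 255.95234744464096 191.53915548640072
```

Request:
carry_out([
  [0.7,-0.7,-0.1],
  [0.7,-0.7,-0.1],
  [0.7,-0.7,-0.1],
  [0.7,-0.7,-0.1],
  [0.7,-0.7,-0.1],
  [0.7,-0.7,-0.1],
  [0.7,-0.7,-0.1],
  [0.7,-0.7,-0.1],
  [0.7,-0.7,-0.1],
  [0.7,-0.7,-0.1],
], spin=[0,0,0,0,0,0,0,0,0,0])

```text
t: 2.18
position: [0.3677, -0.2821, 0.2719]
eef_rot: [3.113, 0.414, 0.001]
ft_force: [0.7, -0.2, -0.5]
gripper_width: 0.0854
grip_force: 0.0
```

Request:
carry_out([
  [0.7,-0.7,0],
  [0.7,-0.7,0],
  [0.7,-0.7,0],
  [0.7,-0.6,0],
  [0,0,0],
  [0,0,0],
  [0,0,0],
  [0,0,0],
  [0,0,0],
  [0,0,0],
], spin=[0,0,0,0,0,0,0,0,0,0])

```text
t: 3.02
position: [0.4462, -0.1517, 0.2712]
eef_rot: [3.115, 0.41, -0.0]
ft_force: [-0.1, 1.3, 0.7]
gripper_width: 0.0855
grip_force: 0.0
```

```bash
python3 - <<'E'
from h import *
np.set_printoptions(precision=4,suppress=True)
s=bot.sense(); print(s["t"],s["position"],s["eef_rot"],s["joints"])
w=viewer.get_image("wrist")
for n in("spindle_top","spindle_shoulder","juicer"): print(n,[(np.round(r["centre"],1).tolist(),round(r["p"],2)) for r in viewer.find_in(n,w)[:3]])
rc=proj(w,[.4962,-.15,.124],True); print("proj",rc)
r,c=np.round(rc).astype(int)
print("crop origin",r-40,c-53)
np.save("w1.npy",w,allow_pickle=True)
save("w1",w["img"][max(r-40,0):r+40,max(c-53,0):c+53],7)
E
```

```text
3.0167 [ 0.4462 -0.1517  0.2712] [ 3.1146  0.41   -0.0004] [ 0.64    0.0242 -0.4025  1.9474  0.0105  1.1722 -1.0755]
spindle_top [([2.4, 62.7], 0.58), ([129.7, 266.1], 0.56)]
spindle_shoulder [([128.4, 268.5], 0.94), ([128.7, 265.7], 0.21)]
juicer [([127.3, 264.8], 0.78)]
proj [130.9409 268.3082]
crop origin 91 215
```

View pics/w1.png

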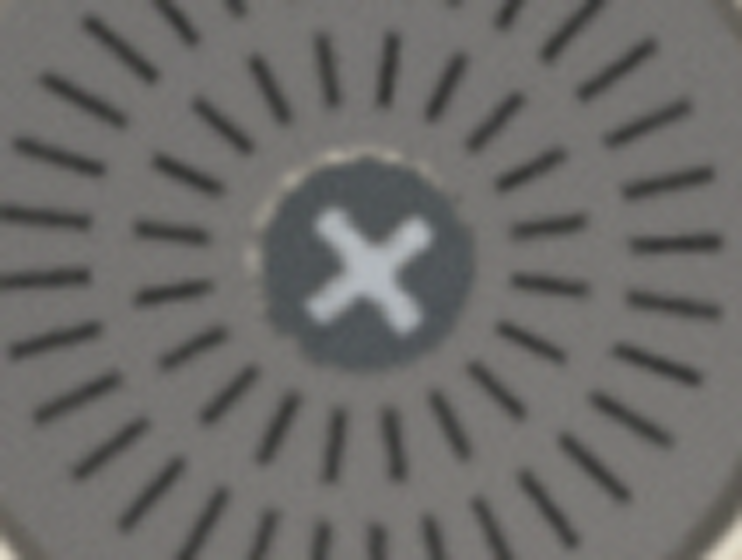

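The wrist crop shows the spindle cross clearly. Its centre is at crop (369,271) and its fin ends are at (331,222), (418,232), (321,310) and (408,322). Next stop is above the large reamer.

Request:
carry_out([
  [0.23,-0.9,0.06],
  [0.23,-0.9,0.06],
  [0.23,-0.9,0.06],
  [0.23,-0.9,0.06],
  [0.23,-0.9,0.06],
  [0.23,-0.9,0.06],
  [0.23,-0.9,0.06],
  [0.23,-0.9,0.06],
  [0.23,-0.9,0.06],
  [0,0,0],
], spin=[0,0,0,0,0,0,0,0,0,0])

```text
t: 4.05
position: [0.4401, 0.1935, 0.2504]
eef_rot: [-3.105, -0.433, -0.003]
ft_force: [-0.6, -0.5, 0.3]
gripper_width: 0.0852
grip_force: 0.0
```

Request:
carry_out([
  [0,0,0.5],
  [0,0,0.5],
  [0,0,0.5],
  [0,0,0],
  [0,0,0],
  [0,0,0],
  [0,0,0],
  [0,0,0],
  [0,0,0],
  [0,0,0],
], spin=[0,0,0,0,0,0,0,0,0,0])

```text
t: 4.88
position: [0.4425, 0.1842, 0.1904]
eef_rot: [3.114, 0.415, 0.002]
ft_force: [0.3, 0.2, 0.8]
gripper_width: 0.0855
grip_force: 0.0
```

```bash
python3 - <<'E'
from h import *
np.set_printoptions(precision=4,suppress=True)
w=np.load("w1.npy",allow_pickle=True).item()
g=lambda x,y:((y+.5)/7-.5+91,(x+.5)/7-.5+215)
E=[atz(w,g(*q),.124,True) for q in((331,222),(418,232),(408,322),(321,310))]
print("spindle",np.mean(E,0), atz(w,g(369,271),.124,True))
A=[np.degrees(np.arctan2(*(E[i+2]-E[i])[[1,0]]))%90 for i in(0,1)]; print("fin angle mod 90",A,[np.linalg.norm(E[i+2]-E[i]) for i in(0,1)])
s=bot.sense(); print(s["t"],s["position"],s["eef_rot"],s["joints"])
w=viewer.get_image("wrist"); np.save("w2.npy",w,allow_pickle=True)
rc=proj(w,[.4933,.1845,.056],True); print("proj",rc)
for r in viewer.cut_out("large_reamer",w):
    m=r["mask"];ys,xs=np.nonzero(m); print(round(r["p"],2),np.round(r["centre"],1),m.sum(),ys.min(),ys.max(),xs.min(),xs.max(),w["img"][m].mean(0).round())
r,c=np.round(rc).astype(int); print("crop origin",r-40,c-53)
save("w2",w["img"][max(r-40,0):r+40,max(c-53,0):c+53],7)
E
```

```text
spindle [ 0.4975 -0.1487  0.124 ] [ 0.4975 -0.1486  0.124 ]
fin angle mod 90 [np.float64(52.65856192371045), np.float64(54.327271744802005)] [np.float64(0.01766504046330402), np.float64(0.01739445726074892)]
4.8833 [0.4425 0.1842 0.1904] [3.1141 0.4146 0.0024] [ 0.2337  0.1714 -0.7635  2.0089  0.1404  1.0113 -1.9033]
proj [131.7265 270.7031]
0.77 [238. 306.] 1792 213 261 283 328 [139.  67.   9.]
0.75 [130.3 267.5] 1885 105 152 242 290 [145. 140. 129.]
crop origin 92 218
```

View pics/w2.png

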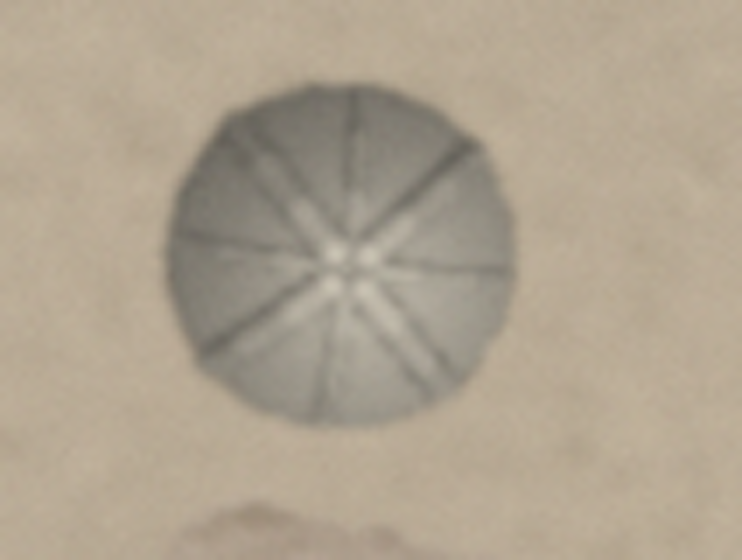

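The reamer shows bold ribs at crop UL (242,138), LR (438,388), UR (477,153) and LL (208,354). Thin ribs lie at (352,90), (318,418), (180,238) and (510,270). Now I'll compute centre, yaw and moves.

```bash
python3 - <<'E'
from h import *
np.set_printoptions(precision=4,suppress=True)
w=np.load("w2.npy",allow_pickle=True).item()
g=lambda x,y:((y+.5)/7-.5+92,(x+.5)/7-.5+218)
def ang(p,q,z=.03):
    A,B=atz(w,g(*p),z,True),atz(w,g(*q),z,True); return np.degrees(np.arctan2(*(B-A)[[1,0]]))%90, (A+B)[:2]/2
print("bold",ang((242,138),(438,388)),ang((477,153),(208,354)))
print("thin",ang((352,90),(318,418)),ang((180,238),(510,270)))
print("apex",atz(w,g(347,265),.056,True))
# silhouette model fit: outline of collar circles z 0..028, r .026, seen by cam
img=w["img"].astype(int)
m0=((img.max(2)-img.min(2))<22).astype(np.uint8)
m0[:100]=0; m0[158:]=0; m0[:,:235]=0; m0[:,298:]=0
m0=cv2.morphologyEx(m0,cv2.MORPH_OPEN,np.ones((3,3),np.uint8))
n,l,st,ce=cv2.connectedComponentsWithStats(m0); k=1+np.argmax(st[1:,4]); print("blob",st[k],ce[k])
obs=l==k
th=np.linspace(0,2*np.pi,60)
def sil(x,y):
    P=np.array([proj(w,[x+r*np.cos(t),y+r*np.sin(t),z],True)[::-1] for z,r in((0,.026),(.028,.026)) for t in th])
    h=cv2.convexHull(P.astype(np.float32)); M=cv2.moments(h); return M["m10"]/M["m00"],M["m01"]/M["m00"],M["m00"]
from scipy.optimize import fsolve
tgt=ce[k]
x,y=fsolve(lambda v:np.array(sil(*v)[:2])-tgt,[.493,.184]); print("centre",x,y,"area model/obs",sil(x,y)[2],obs.sum())
s=bot.sense(); print("delta to centre z .10",todelta(s,[x,y,.1])," tool x yaw",np.degrees(np.arctan2(*(Ro.from_rotvec(s["eef_rot"]).as_matrix()[[1,0],0]))))
E
```

```text
bold (np.float64(53.29006282764199), array([0.4933, 0.1879])) (np.float64(52.435433085395374), array([0.4948, 0.1881]))
thin (np.float64(9.520598272697754), array([0.4943, 0.189 ])) (np.float64(9.881236230564724), array([0.4949, 0.1876]))
apex [0.4945 0.1883 0.056 ]
blob [ 242  104   49   49 1850] [266.0643 127.8281]
centre 0.49439001246664604 0.18826126893254522 area model/obs 1990.9544071402051 1850
delta to centre z .10 [1.2836 0.2417 2.2528]  tool x yaw 15.165373091203131
```

Both estimates of the centre agree at (0.4945, 0.188). Rib yaw is about 53.4° and fin yaw about 53.5° (mod 90), so no net turn is expected. I'll centre, descend and grip.

Request:
carry_out([
  [0.43,0.08,0.3],
  [0.43,0.08,0.3],
  [0.43,0.08,0.3],
  [0,0,0.5],
  [0,0,0.5],
  [0,0,0.5],
  [0,0,0],
  [0,0,0],
  [0,0,0],
  [0,0,0],
], spin=[0,0,0,0,0,0,0,0,0,0], gripper=85)

```text
t: 5.82
position: [0.4955, 0.189, 0.0953]
eef_rot: [-3.114, -0.415, -0.005]
ft_force: [-0.0, -0.3, -0.0]
gripper_width: 0.0849
grip_force: 0.0
```

```bash
python3 - <<'E'
from h import *
s=bot.sense(); print(s["position"],todelta(s,[.4945,.1882,0]))
E
```

```text
[0.49552158 0.18904091 0.09530175] [-0.03732525  0.01395268  2.38244013]
```

Request:
carry_out([
  [-0.02,0.01,0.5],
  [-0.01,0,0.5],
  [0,0,0.5],
  [0,0,0.5],
  [0,0,0.3],
  [0,0,0.06],
  [0,0,0],
  [0,0,0],
  [0,0,0],
  [0,0,0],
], spin=[0,0,0,0,0,0,0,0,0,0])

```text
t: 6.65
position: [0.4944, 0.1882, 0.0006]
eef_rot: [-3.114, -0.415, -0.004]
ft_force: [0.3, -0.4, 0.3]
gripper_width: 0.0852
grip_force: 0.0
```

Request:
carry_out([
  [0,0,0],
  [0,0,0],
  [0,0,0],
  [0,0,0],
  [0,0,0],
  [0,0,0],
  [0,0,0],
  [0,0,0],
  [0,0,0],
  [0,0,0],
], spin=[0,0,0,0,0,0,0,0,0,0], gripper=40, grip_force=60)

```text
t: 7.48
position: [0.4937, 0.1878, 0.0001]
eef_rot: [3.114, 0.415, 0.001]
ft_force: [-1.3, -0.7, 4.5]
gripper_width: 0.0502
grip_force: 61.8
```

Request:
carry_out([
  [0,0,-0.2],
  [0,0,-0.5],
  [0,0,-0.8],
  [0,0,-0.8],
  [0,0,-0.8],
  [0,0,-0.8],
  [0,0,-0.6],
  [0,0,-0.3],
  [0,0,0],
  [0,0,0],
], spin=[0,0,0,0,0,0,0,0,0,0])

```text
t: 8.32
position: [0.493, 0.1873, 0.1909]
eef_rot: [3.114, 0.415, -0.0]
ft_force: [-0.5, -0.7, -1.0]
gripper_width: 0.0502
grip_force: 62.4
```

```bash
python3 - <<'E'
from h import *
np.set_printoptions(precision=4,suppress=True)
s=bot.sense(); print(s["position"],s["gripper_width"],todelta(s,[.4975,-.1487,.19]))
w=viewer.get_image("wrist"); np.save("w3.npy",w,allow_pickle=True)
rc=proj(w,np.array(s["position"])+[0,0,.05],True);print(rc)
r,c=np.round(rc).astype(int); r=min(max(r,60),324); print("crop origin",r-60,c-80)
save("w3",w["img"][r-60:r+60,c-80:c+80],5)
E
```

```text
[0.493  0.1873 0.1909] 0.05023478297916131 [-2.0892  8.1372  0.0271]
[297.4703 257.5534]
crop origin 237 178
```

View pics/w3.png

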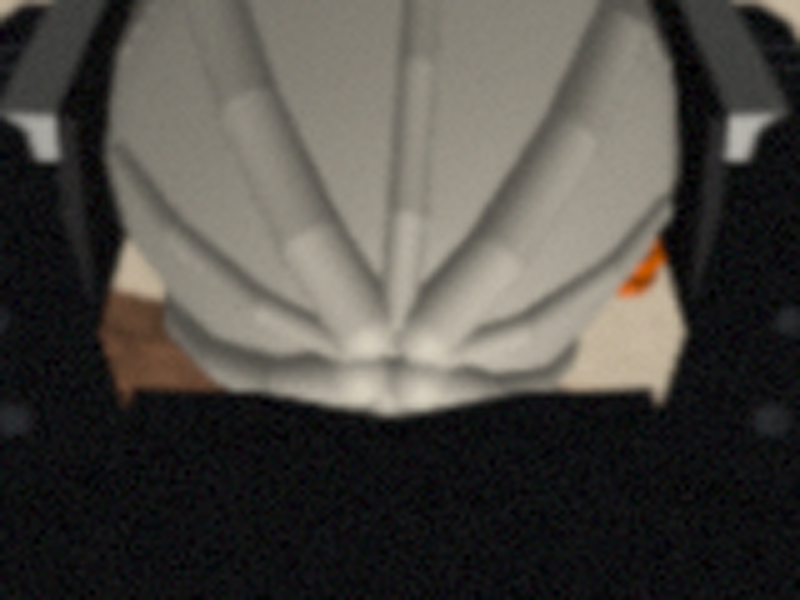

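The reamer is held upright and symmetric between the fingers (apex at crop 392,375), with its ribs where expected. I'll carry it over the spindle.

Request:
carry_out([
  [-0.12,0.45,0],
  [-0.23,0.9,0],
  [-0.23,0.9,0],
  [-0.23,0.9,0],
  [-0.23,0.9,0],
  [-0.23,0.9,0],
  [-0.23,0.9,0],
  [-0.23,0.9,0],
  [-0.23,0.9,0],
  [-0.12,0.45,0],
], spin=[0,0,0,0,0,0,0,0,0,0])

```text
t: 9.2
position: [0.4949, -0.1529, 0.1882]
eef_rot: [3.115, 0.404, -0.009]
ft_force: [0.7, -0.2, -1.0]
gripper_width: 0.05
grip_force: 62.5
```

Request:
carry_out([
  [0,0,0.2],
  [0,0,0.2],
  [0,0,0.1],
  [0,0,0.1],
  [0,0,0],
  [0,0,0],
  [0,0,0],
  [0,0,0],
  [0,0,0],
  [0,0,0],
], spin=[0,0,0,0,0,0,0,0,0,0])

```text
t: 10.03
position: [0.4981, -0.1468, 0.1677]
eef_rot: [3.114, 0.415, 0.001]
ft_force: [0.1, 0.1, -0.8]
gripper_width: 0.0503
grip_force: 62.5
```

```bash
python3 - <<'E'
from h import *
np.set_printoptions(precision=4,suppress=True)
s=bot.sense(); R=Ro.from_rotvec(s["eef_rot"]).as_matrix();print(s["t"],s["position"],s["eef_rot"],s["ft_force"],"yaw",np.degrees(np.arctan2(R[1,0],R[0,0])),todelta(s,[.4968,-.1490,.13]))
a=viewer.get_image("scene");b=viewer.get_image("top")
for n in("large_reamer","small_reamer"):
  print(n,[(np.round(r["centre"],1).tolist(),round(r["p"],2)) for r in viewer.find_in(n,a)])
def crop(i,rc): r,c=np.round(rc).astype(int); return cv2.resize(i[r-30:r+30,c-40:c+40],(400,300),interpolation=cv2.INTER_CUBIC)
save("c4",np.hstack([crop(a["img"],proj(a,[.497,-.149,.13])),crop(b["img"],proj(b,[.497,-.149,.13]))]))
E
```

```text
10.0333 [ 0.4981 -0.1468  0.1677] [3.1136 0.4149 0.0012] [ 0.12    0.1117 -0.8462] yaw 15.181951966155742 [-0.0457  0.0432  0.9432]
large_reamer [([280.0, 290.1], 0.89), ([121.7, 311.0], 0.69), ([328.9, 265.6], 0.61)]
small_reamer [([242.5, 250.7], 0.7)]
```

View pics/c4.png

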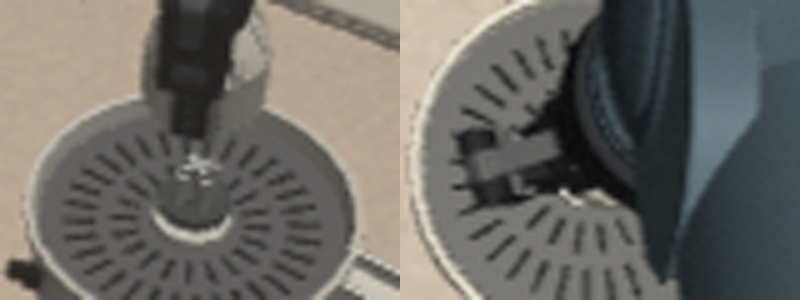

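The reamer hangs over the spindle (scene crop about 205,165). I'll make a small correction and descend.

Request:
carry_out([
  [-0.05,0.04,0.2],
  [0,0,0.2],
  [0,0,0.2],
  [0,0,0.2],
  [0,0,0.1],
  [0,0,0.1],
  [0,0,0.1],
  [0,0,0.1],
  [0,0,0],
  [0,0,0],
], spin=[0,0,0,0,0,0,0,0,0,0])

```text
t: 11.07
position: [0.4963, -0.1489, 0.1192]
eef_rot: [-3.114, -0.415, 0.0]
ft_force: [-0.5, -0.0, -1.2]
gripper_width: 0.05
grip_force: 62.5
```

No contact yet. I'll continue in small steps.

Request:
carry_out([
  [0,0,0.05],
  [0,0,0.05],
  [0,0,0.05],
  [0,0,0.03],
  [0,0,0],
  [0,0,0],
  [0,0,0],
  [0,0,0],
  [0,0,0],
  [0,0,0],
], spin=[0,0,0,0,0,0,0,0,0,0])

```text
t: 11.9
position: [0.4963, -0.1489, 0.1122]
eef_rot: [3.114, 0.415, 0.0]
ft_force: [0.6, 0.2, -1.2]
gripper_width: 0.0505
grip_force: 62.5
```

Below the 0.118 blocking height with no force, so the slots have meshed. Now down to the shoulder at 0.104.

Request:
carry_out([
  [0,0,0.05],
  [0,0,0.05],
  [0,0,0.05],
  [0,0,0.03],
  [0,0,0],
  [0,0,0],
  [0,0,0],
  [0,0,0],
  [0,0,0],
  [0,0,0],
], spin=[0,0,0,0,0,0,0,0,0,0])

```text
t: 12.73
position: [0.4963, -0.1489, 0.105]
eef_rot: [3.114, 0.415, 0.0]
ft_force: [0.2, -0.7, -0.6]
gripper_width: 0.0497
grip_force: 62.5
```

Request:
carry_out([
  [0,0,0.03],
  [0,0,0.03],
  [0,0,0.03],
  [0,0,0.03],
  [0,0,0],
  [0,0,0],
  [0,0,0],
  [0,0,0],
  [0,0,0],
  [0,0,0],
], spin=[0,0,0,0,0,0,0,0,0,0], grip_force=90)

```text
t: 13.57
position: [0.4966, -0.1489, 0.1009]
eef_rot: [3.114, 0.415, 0.0]
ft_force: [-2.3, 0.2, 6.6]
gripper_width: 0.0497
grip_force: 93.5
```

Now it's on the shoulder and pressing the spring. I'll continue to the end stop.

Request:
carry_out([
  [0,0,0.03],
  [0,0,0.03],
  [0,0,0.03],
  [0,0,0.02],
  [0,0,0],
  [0,0,0],
  [0,0,0],
  [0,0,0],
  [0,0,0],
  [0,0,0],
], spin=[0,0,0,0,0,0,0,0,0,0])

```text
t: 14.4
position: [0.4968, -0.149, 0.098]
eef_rot: [3.113, 0.414, -0.001]
ft_force: [-6.4, 0.7, 15.3]
gripper_width: 0.0495
grip_force: 94.9
```

Request:
carry_out([
  [-0.01,0,0.03],
  [0,0,0],
  [0,0,0],
  [0,0,0],
  [0,0,0],
  [0,0,0],
  [0,0,0],
  [0,0,0],
  [0,0,0],
  [0,0,0],
], spin=[0,0,0,0,0,0,0,0,0,0])

```text
t: 15.23
position: [0.4968, -0.149, 0.0979]
eef_rot: [3.112, 0.414, -0.0]
ft_force: [-7.3, 2.1, 21.0]
gripper_width: 0.0495
grip_force: 95.7
```

```bash
python3 - <<'E'
from h import *
s=bot.sense(); print(s["t"],s["position"],s["ft_force"],s["torque"])
a=viewer.get_image("scene")
r,c=np.round(proj(a,[.497,-.149,.11])).astype(int)
save("c5",a["img"][r-40:r+40,c-53:c+53],6)
E
```

```text
15.2333 [ 0.49682666 -0.14901108  0.09792915] [-7.26719416  2.05743587 21.03899089] [0.45736958 1.56970608 0.01823172]
```

View pics/c5.png

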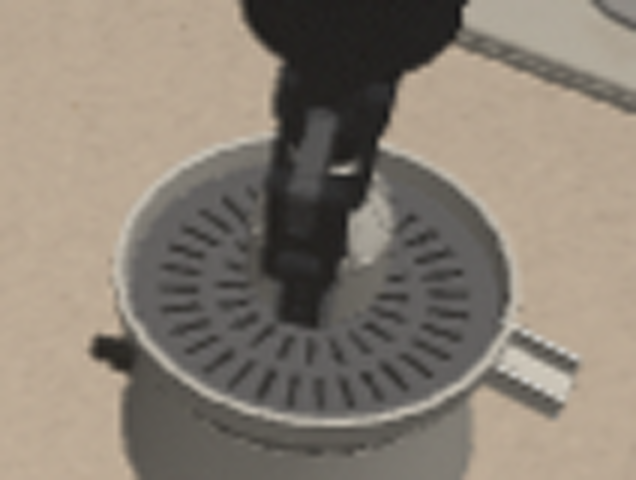

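The reamer sits low in the bowl, gripped (crop 340,230). Height is 0.098, force is 21 N against an 11 N spring, and the last push gained only 0.1 mm, so it is on the end stop.

```bash
python3 -c "
from rig import bot
print(bot.hand_in())"
```

```text
the job is handed in; nothing more can be done
None
```

The large reamer is seated on the juicer spindle and I handed the job in while the arm was still holding it pressed against the end stop (21 N on the 11 N spring, at about 15 s of the 45 s); the result of the judging was not shown.

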